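# Proof-pull a bayonet strainer on the sprung tester

## Robot

A 6-joint arm with a two-finger parallel gripper is mounted at the origin on the work surface. World frame = base frame: x ahead of the robot, y to its left, z up, the work surface at z = 0. Lengths are in m, angles in rad, forces in N, time in s.
With the tool pointing down it reaches from about 0.325 to 0.775 m from the base axis. Payload 9.3 kg.
Tool frame: the origin (TCP) lies between the finger pads; the fingertips stand nose_length ahead of it and the grasp point (between the pads) lies 2 mm behind it (nose_length is the distance from the TCP to the fingertips, in m); z points along the fingers, y is the line along which they close (so a half turn about z gives the same grasp; the last joint's range is limited). The gripper opens to 85 mm and grips with 20 to 120 N. Pads are 22 mm wide; open, the fingers measure 114 mm over their backs; the gripper's body (76 mm by 85 mm) begins 54 mm behind the grasp point. The pads swing forward as they close: fully open they stand 13 mm farther back than shut.
Start: joints at [-1.419, 0.259, 0.021, 1.334, 0, 1.418], TCP at [0.165, -0.525, 0.217] pointing down, gripper open.
Joint ranges: [-3.04, 3.04], [-0.91, 1.82], [-1.04, 1.36], [-1.92, 1.95], [-1.52, 1.45], [-3.14, 3.14]. Speed limits (rad/s): [2.22, 2.22, 2.79, 3.14, 3.14, 3.14].

## Interface

Orientations are given as a rotation vector (axis times angle).
In Python, from station import * gives the robot as it stands. The module is installed in compiled form; this text tells all that it offers.
- The arm moves only by the shell command python3 -m jog 'ROWS' [OPENING] [FORCE]. ROWS is JSON, one flat list of numbers, 6 for each row, row after row: the shift along the tool's x, y, z scaled (see below), then the turn, a rotation vector about the tool's x, y, z scaled (see below). In form: [x, y, z, wx, wy, wz, x, y, z, wx, wy, wz, ...]. A call has 1 to 8 rows; each row is the pose to reach, as a shift and turn from the pose commanded when the call began, along the tool's axes at that moment; what a row does not reach only later rows make up. The controller multiplies each number of a shift by 0.12 m and each number of a turn by 2 rad. A row lasts 1/8 s, in which the tool goes at most 62.5 mm and 10.7 degrees, less where a joint would pass 70% of its speed; a pose out of reach is approached as far as the arm can. A call with a number of a shift or a turn outside -1 to 1 is refused whole. A call with a gripper value outside its range is refused whole. OPENING is the finger opening in mm, from 0 to 85.4, set as the call begins (- or left out, the last holds). The fingers move at their own pace and stop on an object; FORCE is the grip in N (left out, the last holds). Time passes only in rows, so rows that repeat a pose let the fingers close. It gives the time, the measured TCP pose, the force, the opening and the grip force at its end, in the units of the state.
- get_state(): the state, without advancing time (a new reading comes with each control period).
- capture(name): name is "scene" or "top" or "wrist"; returns a dict with "img" (384x512x3 uint8, red, green, blue), "z_map" (384x512 float32, m along the optical axis (not along the pixel's ray), 0 where there is no reading), "vertical_fov" (degrees; the focal length in pixels is half the picture's height over the tangent of half this angle, whatever the lens; pixels are square), "cx", "cy" (the principal point, pixels), "k1" (the pictures are not rectified: a ray, as slopes to the right and down, at radius r is drawn at 1 + k1 r^2 times it, then the intrinsics apply), "rvec" (rotation vector, rad) and "tvec" (3), from world to camera coordinates, as OpenCV has them; the wrist camera has in their place "mount" (4x4, takes a point from camera to tool coordinates, whose origin is the TCP and whose axes are the flange's). Camera axes: x right, y down, z forward; pixel columns grow to the right and rows downward; lengths in m; the calibration is good to about 2 mm. A picture is of the moment at which its call begins: read the wrist's pose just before it.
- hand_in(): hands the job in; it is judged then, once.
The state is a dict: "clock": time; "joint_pos": joint angles; "joint_vel": joint speeds; "joint_efforts": joint torques, N m; "ee_pos": TCP position; "ee_rot": TCP orientation; "ft_force": force on the tool from outside, world axes, zero at the start; "torque": the same for the moment, N m; "width": finger opening in m; "finger_force": force on a finger pad.
Only numpy, scipy, OpenCV 4.12 (cv2) and the standard library are available. Lean on these libraries where they do the work, as an engineer would, in place of code of your own. Each camera call takes 0.05 s, during which the arm holds its last target. There are 200 camera calls.

## Task

Put the taller of the two strainers into the tester's socket and turn it clockwise (seen from above) as far as it goes, so that its quarter-turn lugs lock. Then pull it straight up by its wing grip until the tester's pointer is level with the set marker, hold it there for two seconds without pulling clearly past the marker, and ease it gently back down until the sprung slide is fully home. Leave the strainer standing locked in the socket, and leave the marker and everything else as it was.

Things in the scene. Friction and masses are not known exactly. Their poses are not given: they have to be found in the camera images.
- strainer: The taller steel strainer, to be tested: loose, upright in the tray, 115 mm tall, about 0.35 kg. Origin at the centre of its underside, z up. Round basket, 60 mm across at foot and cap. At the foot two bayonet lugs stick out along its +x and -x, to 42 mm from the axis, 14 mm wide, 5 to 13 mm above the underside. A half turn about z makes no difference.
- wing (a point): Middle of the tall strainer's upright aluminium wing grip, 95 mm above its underside. The grip is a flat bar 56 mm long (along the strainer's x, the lugs lie under its ends), 18 mm thick (along y), from 75 to 115 mm above the underside; the 60 mm round cap is just below it. Take it from above across its thickness.
- short_strainer: Bystander: a strainer of the same pattern and diameter but only 79 mm tall, standing in the same tray. Origin at the centre of its underside.
- tray: Fixed grey open tray 200 x 240 mm, walls 22 mm high, floor 4 mm thick, that holds both strainers. Origin at the centre of its underside.
- tester: Fixed stand of the pull tester, bolted down: base plate 150 x 230 mm, green round spring housing, and on its +y side an upright aluminium scale plate whose top is 170 mm above the bench, standing 87 to 117 mm from the socket axis. Origin on the bench on the socket axis, z up.
- slide: The tester's sprung slide: moves only straight up and down, carrying the round steel socket (105 mm across) and the pointer. Origin on the socket's underside, 75 mm above the tester's origin when home; it can be drawn up 70 mm. Spring: 4 N down when home plus 1.8 N per 10 mm drawn; its weight adds 2.5 N. Let go while drawn up, it snaps down.
- socket (a point): Centre of the socket's floor (83 mm above the bench when home), on which the strainer's underside stands; axes as the tester's. A flange, 16 to 23 mm above the floor, leaves a 66 mm round opening with gaps for the lugs towards +x and -x. Once locked, the strainer has about 3 mm of upward play before its lugs lift the slide.
- gap (a point): Middle of the socket's +x gap, at the flange's top; the other gap lies opposite. The line through both is at right angles to the direction of the scale plate. Each gap is about 45 degrees wide. A lug lowered through it to the floor turns clockwise (from above) under the flange to a stop about 80 degrees from the gap's middle; the other way is blocked.
- pointer (a point): Tip of the dark pointer arm that sticks out from the socket over the front of the scale plate; 87 mm above the bench when the slide is home, and rises with it.
- marker (a point): Level of the set marker, a black clip 14 mm wide clamped on the outer edge of the scale plate with a small tongue towards the pointer, set 25 to 50 mm above the pointer's home level. The pointer is level with the marker when both points have the same height.
- bearing_cap: Bystander: loose steel bearing cap, an arch 130 mm long, 53 mm high. Origin at the centre of its underside.
- cup: Bystander: loose clear plastic measuring cup, 72 mm across, 90 mm high. Origin at the centre of its underside.
Mind the look-alikes: they are no part of the job. What is shaped like the strainer but blue is not meant.

How it is judged:
On the way, in this order (a step that is already met when the one before it is completed fails the run):
1. the tall strainer stands on the socket's floor with its lugs still in the gaps (not yet turned) (z of strainer in the frame of socket between -0.004 and 0.01 m and horizontal distance between strainer and socket below 0.007 m and angle between strainer's own z axis and vertical below 0.1 rad and z of slide in the frame of tester below 0.079 m and angle between the x axis of strainer and the x axis of socket, either way round below 0.4 rad), for 0.1 s.
2. it is turned clockwise under the flange, more than 63 degrees, with the slide still down (z of strainer in the frame of socket between -0.004 and 0.01 m and horizontal distance between strainer and socket below 0.007 m and angle between strainer's own z axis and vertical below 0.1 rad and angle between the x axis of strainer and the x axis of socket, either way round above 1.1 rad and z of slide in the frame of tester below 0.085 m), for 0.1 s.
3. pulled up by the locked strainer, fingers off the socket, the pointer is held within 5 mm of the marker for 1.2 s (z of strainer in the frame of socket between -0.004 and 0.01 m and horizontal distance between strainer and socket below 0.007 m and angle between strainer's own z axis and vertical below 0.1 rad and angle between the x axis of strainer and the x axis of socket, either way round above 1.1 rad and z of pointer in the frame of marker between -0.005 and 0.005 m and contact force between the fingers and slide below 1 N), for 1.2 s.
At the end, for the whole second after the job is handed in: The slide is fully home (within 4 mm), the tall strainer stands upright in its socket (axis within 7 mm, underside within 10 mm of the floor), still turned more than 63 degrees into the lock, released and at rest (z of strainer in the frame of socket between -0.004 and 0.01 m and horizontal distance between strainer and socket below 0.007 m and angle between strainer's own z axis and vertical below 0.1 rad and angle between the x axis of strainer and the x axis of socket, either way round above 1.1 rad and z of slide in the frame of tester below 0.079 m and linear speed of strainer below 0.02 m/s and contact force between the fingers and strainer below 0.3 N); the robot touches nothing.
It fails at once if the pointer is pulled more than 12 mm above the marker (z of pointer in the frame of marker above 0.012 m).
It fails at once if the slide snaps (moves faster than 0.3 m/s) (linear speed of slide above 0.3 m/s).
It fails at once if the marker is shifted by more than 4 mm (distance of marker from where it was at the start of the episode above 0.004 m).
It fails at once if a bystander is moved more than 25 mm (distance of any of short_strainer, bearing_cap, cup from where it was at the start of the episode above 0.025 m).
It also fails if it takes over 51 s, if anything falls off the work surface, if the arm or the gripper's body presses on something with over 40 N, if the wrist force passes 120 N, or if a joint passes its speed limit or range.

## Working session

There is one attempt and no reset: what is moved stays moved. The work goes in short steps, Python scripts to look and compute and a shell command to move; the robot and the scene stay as the last step left them, time stands still between calls to the robot, and variables do not carry over. Pictures are saved under pics/ and viewed, at most 12 in all, crops included, and the job is handed in when it is done.

```bash
mkdir -p pics
cat > h.py <<'E'
import numpy as np, cv2
from scipy.spatial.transform import Rotation as R
from station import *
def cam(name):
    s=get_state(); c=capture(name)
    f=c["img"].shape[0]/2/np.tan(np.radians(c["vertical_fov"])/2)
    if name=="wrist":
        T=np.eye(4);T[:3,:3]=R.from_rotvec(s["ee_rot"]).as_matrix();T[:3,3]=s["ee_pos"]
        M=T@np.array(c["mount"])
    else:
        W=np.eye(4);W[:3,:3]=R.from_rotvec(c["rvec"]).as_matrix();W[:3,3]=np.ravel(c["tvec"]);M=np.linalg.inv(W)
    c["M"]=M;c["f"]=f
    return c
def rays(c,uv):
    uv=np.atleast_2d(uv).astype(float)
    d=(uv-[c["cx"],c["cy"]])/c["f"]; p=d.copy()
    for _ in range(15): p=d/(1+c["k1"]*(p**2).sum(1,keepdims=True))
    return np.c_[p,np.ones(len(p))]
def onplane(c,uv,z):
    r=rays(c,uv)@c["M"][:3,:3].T; o=c["M"][:3,3]
    return o+r*((z-o[2])/r[:,2])[:,None]
def cloud(c):
    v,u=np.mgrid[:384,:512]
    r=rays(c,np.c_[u.ravel(),v.ravel()])*c["z_map"].reshape(-1,1)
    P=r@c["M"][:3,:3].T+c["M"][:3,3]; P[c["z_map"].ravel()==0]=np.nan
    return P.reshape(384,512,3)
def save(n,img,k=1): cv2.imwrite("pics/"+n,cv2.resize(img[:,:,::-1],None,fx=k,fy=k))
E
python3 - <<'E'
from h import *
print(get_state())
for n in("scene","top"):
    c=cam(n);save(n+".png",c["img"],1.5);print(n,c["f"],c["cx"],c["cy"],c["k1"],c["M"])
    np.savez(n+".npz",**c)
E
```

```text
{'clock': 0.0, 'joint_pos': array([-1.41856984e+00,  2.59208606e-01,  2.07438101e-02,  1.33368018e+00,
        2.63775670e-05,  1.41822201e+00]), 'joint_vel': array([ 6.61336866e-05, -5.42974177e-04,  2.11563531e-03, -7.57845399e-05,
       -1.74261670e-03,  8.17760956e-04]), 'joint_efforts': array([-1.03117607e-04, -5.55643773e+01,  3.44528782e+01,  1.38948651e-02,
       -2.09516884e-04,  5.75499456e-06]), 'ee_pos': array([ 0.16502805, -0.52434643,  0.21635019]), 'ee_rot': array([-3.10384708e+00, -4.76724023e-01, -4.17842746e-05]), 'ft_force': array([-0.47622612, -0.5308099 ,  0.487331  ]), 'torque': array([0.03880065, 0.01432426, 0.04532203]), 'finger_force': 0.0, 'width': 0.08552351362289948}
scene 484.6318731349032 262.9777253027037 191.67133141531298 -0.19303873152103682 [[ 0.8501626   0.43263886 -0.30007859  0.8419046 ]
 [ 0.52650199 -0.69380732  0.49135227 -0.49155752]
 [ 0.00438137 -0.5757213  -0.81763426  0.98088488]
 [ 0.          0.          0.          1.        ]]
top 470.79530572473857 264.79320260388886 192.23057071575815 -0.18787013520346765 [[ 0.01172987 -0.99368272  0.11161119  0.38652352]
 [-0.99965208 -0.00901615  0.02478774  0.02019395]
 [-0.02362484 -0.11186311 -0.99344276  1.18790521]
 [ 0.          0.          0.          1.        ]]
```

View pics/scene.png

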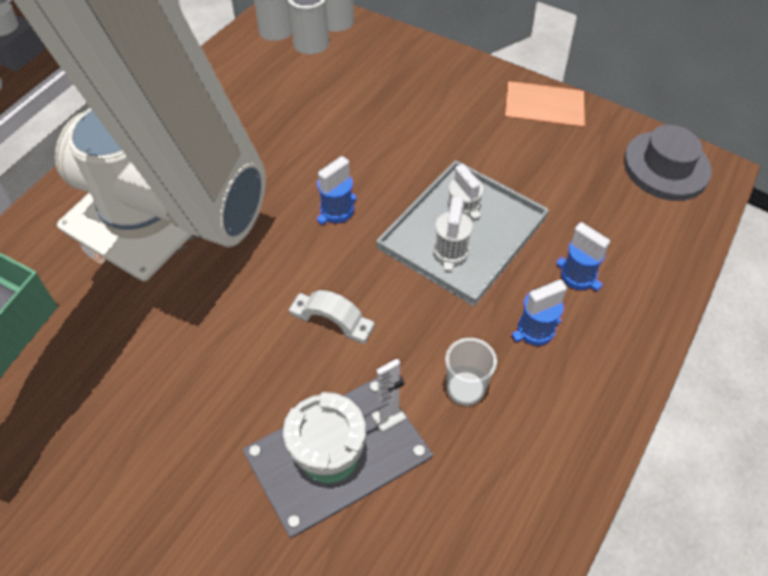

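View pics/top.png

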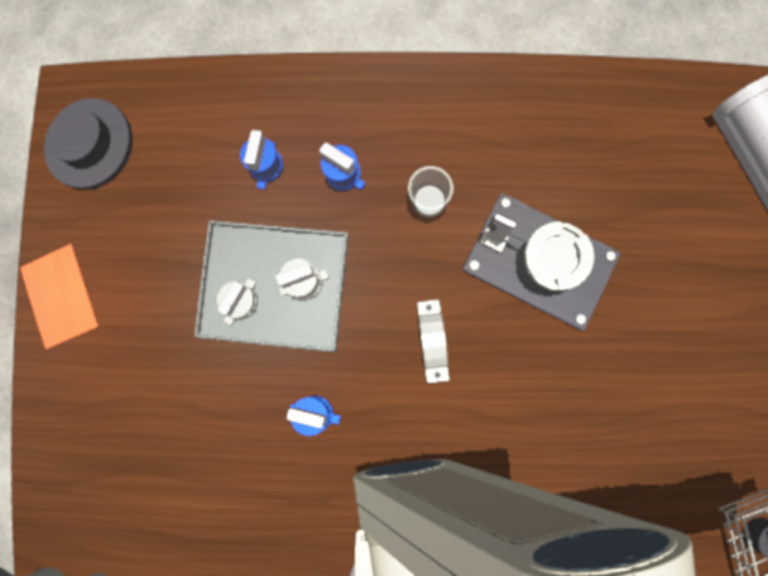

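The scene view shows the two steel strainers at (453,230) and (465,190), the tester at (325,440) and blue look-alikes at (336,190), (582,258) and (540,312). In the top view the steel ones are at (298,280) and (236,300). I'll check heights using depth.

Run:
```python
from h import *
for n in("top","scene"):
    c=dict(np.load(n+".npz"));c={k:v for k,v in c.items()};P=cloud(c);im=c["img"]
    cand={"top":[(199,187),(157,200)],"scene":[(302,155),(310,125)]}[n]
    for u,v in cand:
        w=P[v-28:v+28,u-28:u+28].reshape(-1,3)
        print(n,(u,v),"ztop",np.nanpercentile(w[:,2],[90,97,99,99.8]).round(3))
    # all high points in tray area
    x0=onplane(c,cand[0],0.1)[0];
    for a,b in((.108,.13),(.072,.09)):
        m=(P[...,2]>a)&(P[...,2]<b)&(np.hypot(P[...,0]-x0[0],P[...,1]-x0[1])<.13)
        k,l,s,ce=cv2.connectedComponentsWithStats(m.astype(np.uint8))
        for i in range(1,k):
            if s[i,4]>25:
                q=P[l==i];r=cv2.minAreaRect(q[:,:2].astype(np.float32)*1000);print(n,(a,b),s[i,4],ce[i].round(),np.median(q,0).round(3),np.round(r[0]),np.round(r[1]),round(r[2]))
    # tester
    xs=onplane(c,{"top":(372,170),"scene":(217,290)}[n],.1)[0]
    for a,b in((.09,.098),(.098,.112),(.125,.18)):
        m=(P[...,2]>a)&(P[...,2]<b)&(np.hypot(P[...,0]-xs[0],P[...,1]-xs[1])<.16)
        q=P[m];
        if len(q)>5:
            (cc,rr)=cv2.minEnclosingCircle(q[:,:2].astype(np.float32)*1000);print(n,"tester",(a,b),len(q),np.median(q,0).round(3),np.round(cc),round(rr))
c=dict(np.load("top.npz"))
save("t2.png",cv2.resize(c["img"][115:245,115:425],None,fx=2.5,fy=2.5,interpolation=cv2.INTER_CUBIC))
```

```text
top (199, 187) ztop [0.08  0.119 0.121 0.123]
top (157, 200) ztop [0.05  0.082 0.084 0.086]
top (0.108, 0.13) 192 [196. 183.] [0.527 0.207 0.119] [527. 207.] [18. 54.] 21
top (0.072, 0.09) 256 [199. 186.] [0.518 0.205 0.079] [528. 206.] [59. 54.] 11
top (0.072, 0.09) 144 [154. 197.] [0.497 0.314 0.082] [495. 316.] [18. 52.] 64
top tester (0.09, 0.098) 85 [ 0.591 -0.16   0.094] [ 569. -171.] 73
top tester (0.098, 0.112) 844 [ 0.563 -0.203  0.107] [ 571. -179.] 80
top tester (0.125, 0.18) 119 [ 0.602 -0.109  0.159] [ 604. -109.] 18
scene (302, 155) ztop [0.08  0.118 0.12  0.122]
scene (310, 125) ztop [0.08  0.118 0.12  0.122]
scene (0.108, 0.13) 158 [303. 141.] [0.528 0.202 0.118] [526. 206.] [18. 60.] 21
scene (0.072, 0.09) 27 [314. 124.] [0.512 0.299 0.079] [511. 298.] [19.  7.] 9
scene (0.072, 0.09) 283 [302. 151.] [0.532 0.201 0.079] [527. 205.] [59. 61.] 30
scene tester (0.09, 0.098) 162 [ 0.593 -0.204  0.094] [ 578. -179.] 84
scene tester (0.098, 0.112) 1188 [ 0.564 -0.207  0.105] [ 573. -180.] 82
scene tester (0.125, 0.18) 201 [ 0.602 -0.114  0.153] [ 604. -114.] 15
```

View pics/t2.png

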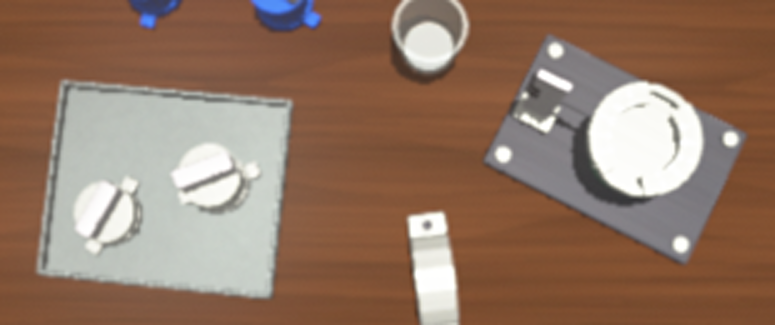

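Tall one: wing top z 0.119 at (0.527, 0.2065), wing along 111° (top pixel (298,280), crop (210,175)). The other steel one is only 0.083 high, and the blue ones are excluded. Tester socket is near (0.563,-0.204), with its +x at about -23°. Setting out.

```bash
python3 -c "
import station;print([n for n in dir(station) if n[0]!='_'],getattr(station,'nose_length',None))"
python3 -m jog '[1,-1,-0.3,0,0,0,1,-1,-0.3,0,0,0,1,-1,-0.3,0,0,0]'
python3 -m jog '[1,-1,-0.1,0,0,0,1,-1,-0.1,0,0,0,1,-1,-0.1,0,0,0]'
python3 -m jog '[1,-1,0,0,0,0,1,-1,0,0,0,0,1,-1,0,0,0,0]'
python3 -m jog '[1,-1,0,0,0,0,1,-1,0,0,0,0,1,-1,0,0,0,0]'
```

```text
['Unreachable', 'capture', 'get_state', 'hand_in', 'nose_length'] 0.017
clock: 0.48
ee_pos: [0.244, -0.3721, 0.2533]
ee_rot: [-3.105, -0.477, -0.0]
ft_force: [0.5, -0.0, 0.2]
width: 0.0853
finger_force: 0.0
clock: 0.85
ee_pos: [0.3224, -0.2215, 0.2652]
ee_rot: [3.105, 0.478, 0.001]
ft_force: [0.6, -0.4, 0.1]
width: 0.0856
finger_force: 0.0
clock: 1.23
ee_pos: [0.4009, -0.0709, 0.2649]
ee_rot: [-3.105, -0.479, -0.0]
ft_force: [0.2, -0.5, 0.8]
width: 0.0853
finger_force: 0.0
clock: 1.6
ee_pos: [0.4794, 0.0798, 0.2647]
ee_rot: [-3.105, -0.479, 0.001]
ft_force: [-0.1, -0.7, 0.7]
width: 0.0852
finger_force: 0.0
```

```bash
python3 -m jog '[0.2,-0.2,0,0,0,-0.09,0.35,-0.45,0,0,0,-0.18,0.5,-0.65,0,0,0,-0.27,0.69,-0.89,0,0,0,-0.36,0.69,-0.89,0,0,0,-0.45,0.69,-0.89,0,0,0,-0.54,0.69,-0.89,0,0,0,-0.64,0.69,-0.89,0,0,0,-0.74]' 50
python3 - <<'E'
from h import *
c=cam("wrist");save("w1.png",c["img"],1.5);P=cloud(c)
for a,b in((.108,.13),(.074,.088)):
    m=((P[...,2]>a)&(P[...,2]<b)&(np.hypot(P[...,0]-.527,P[...,1]-.2065)<.05)).astype(np.uint8)
    q=P[m>0]
    if len(q)>20:
        r=cv2.minAreaRect(q[:,:2].astype(np.float32)*1000);print(len(q),np.median(q,0).round(4),r)
s=get_state();X=R.from_rotvec(s["ee_rot"]).as_matrix()[:,0];print(np.degrees(np.arctan2(X[1],X[0])),s["ee_pos"])
t=cam("scene");P=cloud(t)
u=P[215:300,235:285];im=t["img"][215:300,235:285]
m=(im.max(2)<50)&(u[...,2]>.09)
print("dark",np.c_[u[m],im[m]].round(3)[::3])
save("sc.png",cv2.resize(t["img"][220:320,150:290],None,fx=4,fy=4,interpolation=cv2.INTER_CUBIC))
E
```

```text
clock: 2.6
ee_pos: [0.5257, 0.204, 0.2645]
ee_rot: [-1.994, -2.427, 0.001]
ft_force: [-0.4, -0.3, 0.6]
width: 0.0499
finger_force: 0.0
787 [0.5278 0.2086 0.1192] ((528.3038940429688, 207.01516723632812), (17.934961318969727, 56.08407211303711), 21.077932357788086)
1049 [0.5314 0.2088 0.0794] ((528.0533447265625, 208.13877868652344), (58.13772964477539, 56.92521286010742), 12.48534870147705)
101.72315883754356 [0.52566389 0.2040307  0.26457494]
dark [[ 0.615 -0.104  0.125 38.    42.    46.   ]
 [ 0.615 -0.103  0.12  30.    30.    31.   ]
 [ 0.614 -0.105  0.116 45.    35.    33.   ]]
```

View pics/w1.png

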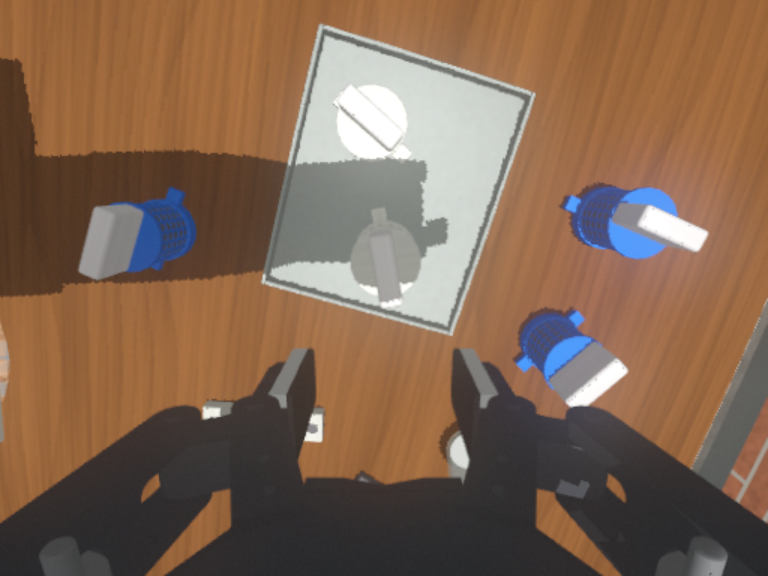

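View pics/sc.png

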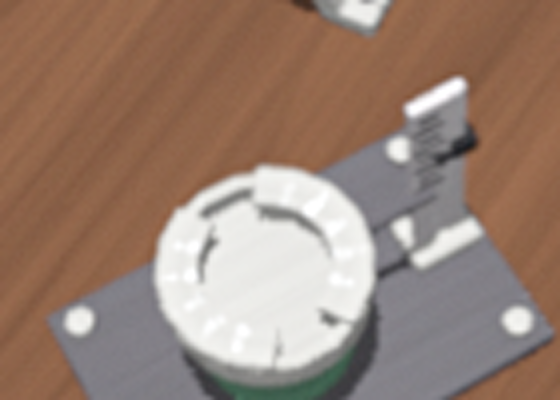

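Wrist view: tall strainer's wing at (385,260) between the fingers, the short one at (370,120). Scene crop: marker clip at (460,145), gaps at about (225,200) and (328,320). Going down to grip.

```bash
python3 -m jog '[0.02,0.026,0.4,0,0,-0.08,0.02,0.026,0.9,0,0,-0.082,0.02,0.026,1,0,0,-0.082,0.02,0.026,1,0,0,-0.082]' 50
python3 -m jog '[0,0,0.2,0,0,0,0,0,0.34,0,0,0,0,0,0.34,0,0,0]'
python3 -m jog '[0,0,0,0,0,0,0,0,0,0,0,0,0,0,0,0,0,0,0,0,0,0,0,0,0,0,0,0,0,0]' 5 70
```

```text
clock: 3.2
ee_pos: [0.5287, 0.207, 0.1457]
ee_rot: [-1.8, -2.575, 0.0]
ft_force: [0.1, 0.7, 0.5]
width: 0.0499
finger_force: 0.0
clock: 3.58
ee_pos: [0.5292, 0.2071, 0.1056]
ee_rot: [1.798, 2.575, 0.002]
ft_force: [-0.2, -0.2, -0.1]
width: 0.0502
finger_force: 0.0
clock: 4.2
ee_pos: [0.5288, 0.2071, 0.105]
ee_rot: [1.796, 2.576, 0.002]
ft_force: [-1.5, 0.2, 6.4]
width: 0.0049
finger_force: 3.0
```

Run:
```python
from h import *
c=cam("wrist");save("w2.png",c["img"],1.5)
c=cam("top");P=cloud(c);save("t3.png",cv2.resize(c["img"][120:240,100:260],None,fx=2,fy=2));
s=cam("scene");
a=cv2.resize(c["img"][130:240,110:250],(560,440));b=cv2.resize(s["img"][80:210,240:380],(240,223))
s2=cv2.resize(s["img"][70:220,230:380],(440,440))
save("mix.png",np.hstack([s2,cv2.resize(cam("wrist")["img"],(352,264)).repeat(1,0) if 0 else cv2.copyMakeBorder(cv2.resize(c["img"][130:240,130:240],(350,350)),0,90,0,0,cv2.BORDER_CONSTANT)]))
```

```text
(no output)
```

View pics/w2.png

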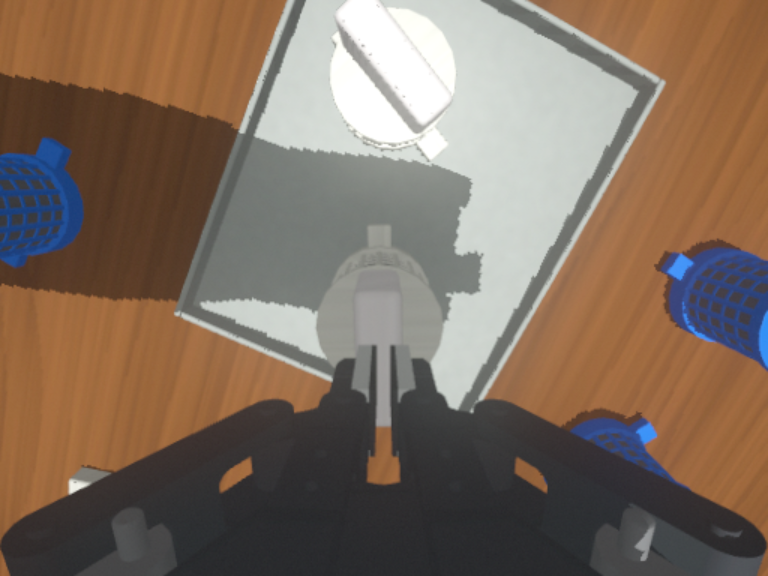

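View pics/mix.png

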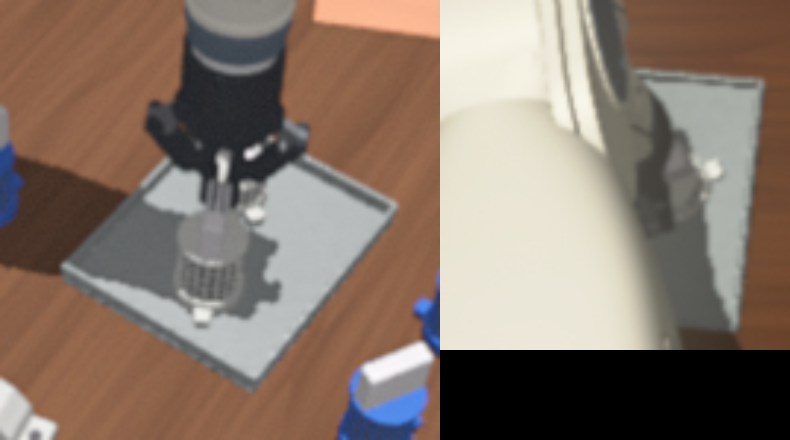

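Run:
```python
from h import *
print(get_state()["width"],get_state()["ee_pos"])
c=cam("wrist");P=cloud(c);M=c["M"]
s=get_state();T=R.from_rotvec(s["ee_rot"]).as_matrix()
for (u,v) in[(252,190),(252,210),(252,225),(255,250),(255,270),(242,245),(268,245),(240,260),(270,260),(235,280),(300,290),(252,157)]:
    print((u,v),P[v,u].round(4),((P[v,u]-s["ee_pos"])@T).round(4),c["img"][v,u])
print(np.array(c["mount"]).round(3))
m=(P[...,2]>.108)&(P[...,2]<.13);m[250:]=0
q=P[m];print(len(q),q.min(0),q.max(0),cv2.minAreaRect(q[:,:2].astype(np.float32)*1000))
```

```text
0.005099144802772604 [0.52883033 0.20705805 0.10495519]
(252, 190) [0.5183 0.2336 0.1097] [ 0.0286 -0.0007 -0.0047] [141 141 139]
(252, 210) [0.5214 0.2254 0.1194] [ 0.0198 -0.0006 -0.0144] [161 160 157]
(252, 225) [0.5243 0.2175 0.1199] [ 0.0113 -0.0006 -0.0149] [162 161 158]
(255, 250) [0.5314 0.203  0.1177] [-0.0047  0.001  -0.0127] [160 158 157]
(255, 270) [0.5354 0.1922 0.1199] [-0.0163  0.0011 -0.0149] [159 157 155]
(242, 245) [0.5206 0.2145 0.1424] [ 0.0098 -0.0051 -0.0374] [126 128 126]
(268, 245) [0.5322 0.2186 0.142 ] [ 0.0097  0.0072 -0.037 ] [128 129 127]
(240, 260) [0.5205 0.2142 0.1566] [ 0.0095 -0.0053 -0.0516] [128 130 128]
(270, 260) [0.5322 0.219  0.1574] [ 0.01    0.0073 -0.0525] [135 137 136]
(235, 280) [0.519  0.2159 0.1754] [ 0.0117 -0.006  -0.0705] [56 54 55]
(300, 290) [0.5375 0.2268 0.1873] [ 0.0155  0.015  -0.0823] [56 57 57]
(252, 157) [nan nan nan] [nan nan nan] [152 153 146]
[[ 0.001 -0.965 -0.263  0.065]
 [ 1.     0.002 -0.     0.001]
 [ 0.001 -0.263  0.965 -0.157]
 [ 0.     0.     0.     1.   ]]
1692 [0.51073677 0.20389183 0.10810724] [0.54190244 0.23582007 0.12999932] ((522.7990112304688, 218.3087615966797), (28.032329559326172, 33.40771484375), 42.36940002441406)
```

Run:
```python
from h import *
s=get_state();T=R.from_rotvec(s["ee_rot"]).as_matrix()
c=cam("wrist");P=cloud(c);Q=(P-s["ee_pos"])@T
for u in(238,241,244,265,268,271,274):
    print(u,[(v,*(Q[v,u]*1000).round(0)) for v in range(224,250,3)])
```

```text
238 [(224, np.float64(12.0), np.float64(-8.0), np.float64(-14.0)), (227, np.float64(nan), np.float64(nan), np.float64(nan)), (230, np.float64(9.0), np.float64(-8.0), np.float64(-15.0)), (233, np.float64(6.0), np.float64(-8.0), np.float64(-14.0)), (236, np.float64(10.0), np.float64(-8.0), np.float64(-26.0)), (239, np.float64(10.0), np.float64(-7.0), np.float64(-31.0)), (242, np.float64(10.0), np.float64(-7.0), np.float64(-34.0)), (245, np.float64(10.0), np.float64(-7.0), np.float64(-38.0)), (248, np.float64(9.0), np.float64(-7.0), np.float64(-40.0))]
241 [(224, np.float64(12.0), np.float64(-7.0), np.float64(-14.0)), (227, np.float64(10.0), np.float64(-7.0), np.float64(-14.0)), (230, np.float64(8.0), np.float64(-7.0), np.float64(-14.0)), (233, np.float64(10.0), np.float64(-6.0), np.float64(-22.0)), (236, np.float64(9.0), np.float64(-6.0), np.float64(-26.0)), (239, np.float64(10.0), np.float64(-6.0), np.float64(-30.0)), (242, np.float64(10.0), np.float64(-6.0), np.float64(-34.0)), (245, np.float64(10.0), np.float64(-6.0), np.float64(-37.0)), (248, np.float64(10.0), np.float64(-5.0), np.
[... 2095 characters left out ...]
np.float64(-33.0)), (245, np.float64(10.0), np.float64(9.0), np.float64(-38.0)), (248, np.float64(10.0), np.float64(8.0), np.float64(-41.0))]
274 [(224, np.float64(-4.0), np.float64(14.0), np.float64(26.0)), (227, np.float64(-5.0), np.float64(14.0), np.float64(25.0)), (230, np.float64(-8.0), np.float64(14.0), np.float64(26.0)), (233, np.float64(-10.0), np.float64(15.0), np.float64(27.0)), (236, np.float64(-13.0), np.float64(15.0), np.float64(26.0)), (239, np.float64(6.0), np.float64(11.0), np.float64(-21.0)), (242, np.float64(10.0), np.float64(10.0), np.float64(-34.0)), (245, np.float64(10.0), np.float64(10.0), np.float64(-38.0)), (248, np.float64(10.0), np.float64(10.0), np.float64(-41.0))]
```

The fingers closed on top of the wing (it shows between them at (380,400)). By depth the fingertips sit about 15 mm behind the reported TCP, so I have to go about 35 mm deeper. Reopening and going lower.

```bash
python3 -m jog '[0,0,0,0,0,0,0,0,0,0,0,0,0,0,0,0,0,0]' 50
python3 -m jog '[0,0,0.15,0,0,0,0,0,0.26,0,0,0,0,0,0.26,0,0,0]'
python3 -m jog '[0,0,0,0,0,0,0,0,0,0,0,0,0,0,0,0,0,0,0,0,0,0,0,0]' 5 70
```

```text
clock: 4.82
ee_pos: [0.5282, 0.2069, 0.1041]
ee_rot: [-1.797, -2.577, 0.001]
ft_force: [-0.7, -0.1, 0.1]
width: 0.0498
finger_force: 0.0
clock: 5.2
ee_pos: [0.5276, 0.2067, 0.0718]
ee_rot: [-1.796, -2.575, 0.003]
ft_force: [-0.8, 0.6, 0.9]
width: 0.0501
finger_force: 0.0
clock: 5.7
ee_pos: [0.5286, 0.207, 0.0735]
ee_rot: [1.797, 2.576, 0.001]
ft_force: [-0.8, -0.2, 4.2]
width: 0.0169
finger_force: 68.9
```

```bash
python3 -m jog '[0,0,-0.3,0,0,0,0,0,-0.7,0,0,0,0,0,-1,0,0,0]'
python3 -m jog '[-0.2,0,-0.3,0,0,0,-0.5,-0.1,-0.6,0,0,0,-0.83,-0.23,-0.6,0,0,0]'
python3 -m jog '[-0.4,-0.1,0,0,0,0,-0.83,-0.23,0,0,0,0]'
python3 -m jog '[-0.4,-0.1,0,0,0,0,-0.83,-0.23,0,0,0,0]'
python3 -m jog '[-0.3,-0.1,0,0,0,-0.08,-0.6,-0.15,0,0,0,-0.16,-0.83,-0.23,0,0,0,-0.25,-0.83,-0.23,0,0,0,-0.34,-0.83,-0.23,0,0,0,-0.405,-0.83,-0.23,0,0,0,-0.405]'
python3 - <<'E'
from h import *
s=get_state();T=R.from_rotvec(s["ee_rot"]).as_matrix();print(s["ee_pos"],np.degrees(np.arctan2(T[1,0],T[0,0])),s["width"])
c=cam("wrist");P=cloud(c);np.savez("wA.npz",**c,P=P)
save("w3.png",c["img"],1.5)
c=cam("top");Pt=cloud(c);np.savez("topB.npz",**c)
E
```

```text
clock: 6.08
ee_pos: [0.5283, 0.2069, 0.1943]
ee_rot: [-1.797, -2.577, -0.0]
ft_force: [0.9, 0.4, -3.7]
width: 0.017
finger_force: 69.6
clock: 6.45
ee_pos: [0.5378, 0.1033, 0.2671]
ee_rot: [1.794, 2.576, 0.004]
ft_force: [0.1, -0.4, -5.3]
width: 0.0169
finger_force: 69.5
clock: 6.7
ee_pos: [0.5452, -0.0003, 0.2644]
ee_rot: [-1.795, -2.577, 0.0]
ft_force: [0.7, 0.1, -4.3]
width: 0.0171
finger_force: 69.6
clock: 6.95
ee_pos: [0.5538, -0.1035, 0.2643]
ee_rot: [-1.796, -2.576, 0.0]
ft_force: [1.0, -0.2, -5.1]
width: 0.0168
finger_force: 69.6
clock: 7.7
ee_pos: [0.5624, -0.205, 0.2642]
ee_rot: [-0.638, -3.075, -0.001]
ft_force: [0.2, 0.3, -4.5]
width: 0.0169
finger_force: 69.4
[ 0.56237191 -0.20504798  0.26423142] 156.57094065348738 0.016921202114481657
```

View pics/w3.png

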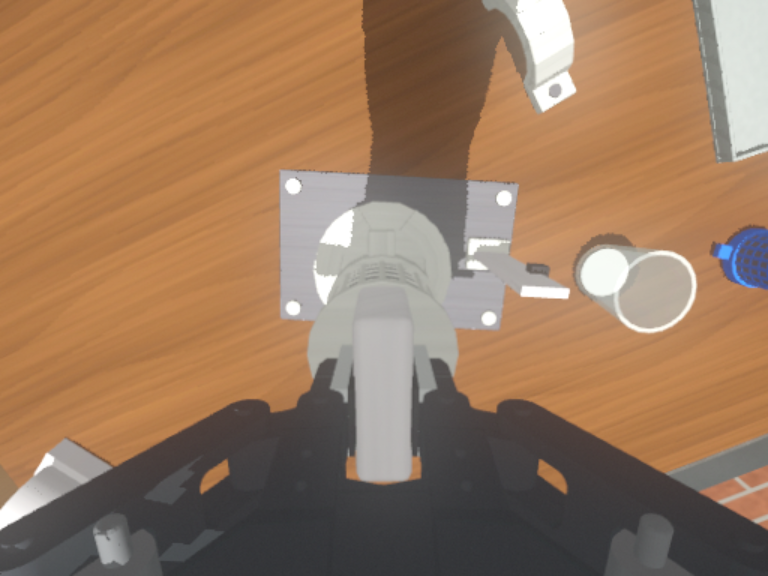

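Run:
```python
from h import *
from scipy.optimize import least_squares
def circ(q):
    f=least_squares(lambda p:np.hypot(q[:,0]-p[0],q[:,1]-p[1])-.0525,[.563,-.205],loss="soft_l1",f_scale=.001);return f.x.round(4)
for n in("top","scene"):
    c=dict(np.load(n+".npz"));P=cloud(c)
    q=P[(P[...,2]>.1)&(P[...,2]<.113)&(np.hypot(P[...,0]-.563,P[...,1]+.205)<.058)]
    h=cv2.convexHull(q[:,:2].astype(np.float32))[:,0]
    print(n,np.median(q[:,2]),"enc",cv2.minEnclosingCircle(h*1000),"hullfit",circ(h))
c=dict(np.load("wA.npz",allow_pickle=True));P=c["P"]
im=c["img"]
pts=[(293,186),(504,198),(489,318),(293,308)]
W=[]
for u,v in pts:
    u=int(u/1.5);v=int(v/1.5)
    m=im[v-9:v+10,u-9:u+10].min(2)>170
    yy,xx=np.nonzero(m);ce=(xx.mean()+u-9,yy.mean()+v-9)
    z=np.nanmedian(P[v-2:v+3,u-2:u+3,2]);W.append(onplane(c,ce,z)[0]);print(ce,W[-1].round(4))
W=np.array(W);ang=lambda d:np.degrees(np.arctan2(d[1],d[0]))
print("centre",W.mean(0).round(4),"y-dir",ang(W[1]-W[0]),ang(W[2]-W[3]),"x",ang(W[0]-W[3]),ang(W[1]-W[2]))
q=P[(P[...,2]>.101)&(P[...,2]<.111)&(np.hypot(P[...,0]-.563,P[...,1]+.205)<.06)]
print("wrist ring",len(q))
# dark marker & pointer
for box in((300,385,345,370),(300,310,165,190)): pass
for nm,(u0,u1,v0,v1) in{"marker":(345,372,170,192),"pointer":(300,320,172,190)}.items():
    m=np.zeros(im.shape[:2],bool);m[v0:v1,u0:u1]=im[v0:v1,u0:u1].max(2)<70
    q=P[m];q=q[(q[:,2]>.07)];print(nm,len(q));print(np.nanpercentile(q,[5,25,50,75,95],axis=0).round(4) if len(q) else "")
for n in("scene",):
    c=dict(np.load(n+".npz"));P=cloud(c);im=c["img"]
    m=(im.max(2)<75)&(np.hypot(P[...,0]-.605,P[...,1]+.107)<.04)&(P[...,2]>.075)&(P[...,2]<.16)
    v,u=np.nonzero(m);o=np.argsort(P[m][:,2])
    print(np.c_[u,v,P[m]*1000,im[m]][o].round(0).astype(int))
```

```text
top 0.10674342054089425 enc ((562.4265747070312, -205.1883544921875), 53.76390838623047) hullfit [ 0.5624 -0.2051]
scene 0.10543315974190137 enc ((560.51220703125, -206.45237731933594), 54.20619201660156) hullfit [ 0.5611 -0.2066]
(np.float64(195.3963963963964), np.float64(124.05405405405406)) [ 0.47   -0.2574  0.0183]
(np.float64(334.95932203389833), np.float64(131.80338983050848)) [ 0.5582 -0.0796  0.0182]
(np.float64(325.321608040201), np.float64(209.47738693467338)) [ 0.6621 -0.1314  0.0184]
(np.float64(195.71794871794873), np.float64(203.74725274725276)) [ 0.5754 -0.3093  0.0185]
centre [ 0.5664 -0.1944  0.0183] y-dir 63.60614204420799 64.01727591803876 x 153.8078582647041 153.49086876168644
wrist ring 1981
marker 0

pointer 0

[[ 266  257  613 -104  115   46   36   34]
 [ 267  257  616 -104  116   73   51   39]
 [ 265  258  613 -108  117   69   61   59]
 [ 268  256  616 -101  117   59   44   35]
 [ 264  258  612 -109  117   44   44   45]
 [ 260  260  608 -117  118   63   63   65]
 [ 265  257  613 -107  118   30   28   29]
 [ 267  256  615 -103  119   31   28   32]
 [ 263  258  
[... 276 characters left out ...]
   36   39]
 [ 260  259  608 -117  122   50   50   54]
 [ 266  255  613 -103  122   50   51   55]
 [ 265  255  612 -105  123   54   57   59]
 [ 259  260  607 -121  123   71   68   71]
 [ 265  256  613 -107  124   45   45   48]
 [ 261  259  610 -117  124   58   57   60]
 [ 267  253  613 -100  124   63   62   68]
 [ 266  254  612 -103  125   61   62   65]
 [ 263  256  610 -110  125   67   66   68]
 [ 268  254  616 -101  125   68   60   60]
 [ 264  255  610 -107  125   61   60   64]
 [ 263  257  611 -112  125   51   50   55]
 [ 267  252  612  -98  125   73   67   68]
 [ 267  255  616 -104  125   35   38   44]
 [ 264  256  612 -109  125   48   50   52]
 [ 267  254  615 -102  126   53   54   59]]
```

Wrist view: held strainer above the socket, plate screws at (293,186), (504,198), (489,318) and (293,308), giving the tester's x axis at 153.7°. I'll correct the yaw by 3° and lower.

```bash
python3 -m jog '[-0.0,0,0.3,0,0,0.025,0,0,0.55,0,0,0.025,0,0,0.66,0,0,0.025,0,0,0.66,0,0,0.025]'
python3 -m jog '[0,0,0.06,0,0,0,0,0,0.12,0,0,0,0,0,0.12,0,0,0]'
python3 - <<'E'
from h import *
s=get_state();T=R.from_rotvec(s["ee_rot"]).as_matrix();print(s["ee_pos"],np.degrees(np.arctan2(T[1,0],T[0,0])),s["ft_force"],s["torque"])
E
```

```text
clock: 8.3
ee_pos: [0.5624, -0.2048, 0.1854]
ee_rot: [-0.714, -3.058, -0.001]
ft_force: [-0.6, 0.9, -4.8]
width: 0.0167
finger_force: 69.3
clock: 8.68
ee_pos: [0.5624, -0.2049, 0.171]
ee_rot: [-0.713, -3.059, -0.0]
ft_force: [-0.6, 0.5, -4.9]
width: 0.017
finger_force: 69.5
[ 0.56235944 -0.20494966  0.17100114] 153.7634850491875 [-0.64817904  0.49977074 -4.91034399] [-0.00936877  0.02591583 -0.00349153]
```

```bash
python3 -m jog '[0,0,0.05,0,0,0,0,0,0.1,0,0,0,0,0,0.1,0,0,0]'
python3 -m jog '[0,0,0.03,0,0,0,0,0,0.05,0,0,0,0,0,0.05,0,0,0]'
```

```text
clock: 9.05
ee_pos: [0.5623, -0.2049, 0.1587]
ee_rot: [-0.713, -3.059, -0.0]
ft_force: [0.0, 0.4, -3.9]
width: 0.0173
finger_force: 69.5
clock: 9.43
ee_pos: [0.5625, -0.205, 0.1532]
ee_rot: [-0.713, -3.059, -0.0]
ft_force: [0.1, 0.8, -4.5]
width: 0.0168
finger_force: 69.5
```

```bash
python3 -m jog '[0,0,0.012,0,0,0,0,0,0.015,0,0,0,0,0,0.015,0,0,0]'
python3 -m jog '[0,0,0.012,0,0,0,0,0,0.012,0,0,0]'
```

```text
clock: 9.8
ee_pos: [0.5628, -0.2053, 0.1524]
ee_rot: [0.713, 3.058, -0.001]
ft_force: [-1.0, 0.2, 6.3]
width: 0.0173
finger_force: 70.7
clock: 10.05
ee_pos: [0.5629, -0.2054, 0.1523]
ee_rot: [0.712, 3.057, -0.002]
ft_force: [-4.3, -0.1, 15.4]
width: 0.0167
finger_force: 72.5
```

Seated on the floor. Now turn clockwise with slight unloading.

```bash
python3 -m jog '[0,0,-0.013,0,0,0,0,0,-0.013,0,0,0]'
python3 -m jog '[0,0,0,0,0,0.08,0,0,0,0,0,0.16,0,0,0,0,0,0.24,0,0,0,0,0,0.32,0,0,0,0,0,0.32]'
python3 -m jog '[0,0,0,0,0,0.08,0,0,0,0,0,0.16,0,0,0,0,0,0.24,0,0,0,0,0,0.3,0,0,0,0,0,0.35,0,0,0,0,0,0.35]'
python3 - <<'E'
from h import *
s=get_state();T=R.from_rotvec(s["ee_rot"]).as_matrix();print(s["ee_pos"],np.degrees(np.arctan2(T[1,0],T[0,0])),s["ft_force"],s["torque"])
E
```

```text
clock: 10.3
ee_pos: [0.5628, -0.2053, 0.1524]
ee_rot: [0.713, 3.058, -0.001]
ft_force: [-2.2, -0.0, 8.2]
width: 0.0168
finger_force: 71.3
clock: 10.92
ee_pos: [0.5634, -0.2047, 0.1523]
ee_rot: [1.641, 2.677, 0.002]
ft_force: [0.5, 2.4, 4.4]
width: 0.0169
finger_force: 71.1
clock: 11.68
ee_pos: [0.5632, -0.2049, 0.1524]
ee_rot: [2.459, 1.954, 0.002]
ft_force: [-1.9, 1.8, 6.6]
width: 0.0169
finger_force: 71.2
[ 0.56315684 -0.20485871  0.15236303] 76.93839061558315 [-1.87880338  1.79906757  6.55896024] [0.33402116 0.01451435 0.03382117]
```

```bash
python3 -m jog '[0,0,0,0,0,0.02,0,0,0,0,0,0.03,0,0,0,0,0,0.03]'
python3 - <<'E'
from h import *
s=get_state();T=R.from_rotvec(s["ee_rot"]).as_matrix();print(s["ee_pos"],np.degrees(np.arctan2(T[1,0],T[0,0])),s["ft_force"],s["torque"])
c=cam("wrist");P=cloud(c);np.savez("wB.npz",**c);s=cam("scene");np.savez("sB.npz",**s);t=cam("top")
a=cv2.resize(s["img"][200:300,170:290],(480,400),interpolation=2);b=cv2.resize(t["img"][110:210,300:420],(300,250),interpolation=2)
save("mix2.png",np.hstack([a,cv2.copyMakeBorder(b,0,150,0,0,0)]))
save("w4.png",c["img"],1.2)
E
```

```text
clock: 12.05
ee_pos: [0.5624, -0.2044, 0.1524]
ee_rot: [-2.515, -1.882, -0.001]
ft_force: [-4.7, 4.3, 10.0]
width: 0.0167
finger_force: 72.0
[ 0.56237601 -0.20437188  0.15238415] 73.6079382672314 [-4.6874415   4.32169725  9.98296393] [0.7360418  0.87253968 0.54137738]
```

View pics/mix2.png

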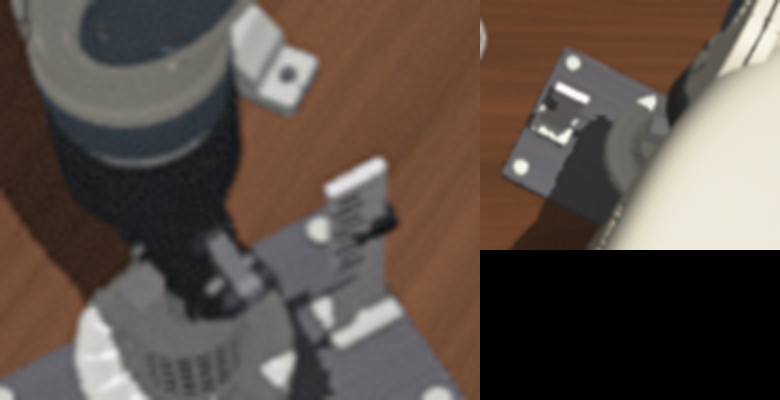

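At the stop (80° turned). Scene crop: marker at (370,228), pointer arm at (310,300). Lifting gently, first to a bit under.

```bash
python3 -m jog '[0,0,-0.03,0,0,-0.003,0,0,-0.08,0,0,-0.005,0,0,-0.13,0,0,-0.005,0,0,-0.18,0,0,-0.005,0,0,-0.22,0,0,-0.005,0,0,-0.25,0,0,-0.005,0,0,-0.25,0,0,-0.005]'
python3 - <<'E'
from h import *
print(get_state()["ee_pos"])
c=cam("wrist");Q=cloud(c);s=cam("scene");np.savez("sC.npz",**s);np.savez("wC.npz",**c);P=cloud(s)
im=s["img"];m=(im.max(2)<80)&(np.hypot(P[...,0]-.605,P[...,1]+.11)<.05)&(P[...,2]>.09)&(P[...,2]<.16)
v,u=np.nonzero(m);o=np.argsort(u);print(np.c_[u,v,P[m]*1000,im[m]][o].round(0).astype(int)[:,:6].tolist())
a=cv2.resize(im[225:285,225:285],(400,400),interpolation=2);w=c["img"][100:280,240:440]
save("mix3.png",np.hstack([a,cv2.resize(w,(400,400))]))
E
```

```text
clock: 13.08
ee_pos: [0.5621, -0.2047, 0.1817]
ee_rot: [-2.506, -1.893, 0.0]
ft_force: [-2.6, 4.6, -14.8]
width: 0.0171
finger_force: 68.6
[ 0.56213651 -0.20467394  0.18165621]
[[241, 271, 588, -157, 116, 65], [241, 270, 587, -155, 115, 56], [242, 269, 588, -153, 117, 59], [242, 271, 589, -155, 114, 51], [242, 270, 589, -154, 116, 47], [242, 272, 591, -157, 114, 71], [243, 271, 592, -155, 116, 60], [243, 269, 589, -151, 116, 51], [243, 270, 590, -152, 114, 44], [244, 270, 592, -152, 116, 50], [244, 269, 592, -151, 118, 43], [244, 268, 590, -149, 117, 57], [244, 271, 592, -152, 111, 70], [245, 267, 589, -144, 113, 72], [245, 269, 593, -149, 116, 48], [245, 268, 591, -146, 114, 47], [245, 270, 594, -151, 116, 58], [246, 269, 594, -148, 116, 54], [246, 267, 592, -145, 118, 67], [246, 270, 595, -149, 113, 75], [246, 268, 593, -146, 115, 49], [247, 268, 594, -144, 113, 71], [247, 269, 595, -146, 113, 71], [253, 266, 602, -134, 113, 78], [254, 266, 603, -133, 112, 74], [254, 265, 603, -132, 115, 74], [255, 265, 604, -130, 113, 72], [255, 266, 599, -123, 91, 70], [256, 266, 601, -122, 91, 7
[... 866 characters left out ...]
[264, 259, 613, -110, 116, 75], [265, 257, 613, -108, 121, 25], [265, 254, 611, -103, 124, 61], [265, 255, 612, -105, 124, 42], [265, 256, 613, -107, 123, 30], [265, 258, 613, -107, 116, 56], [266, 256, 614, -105, 121, 20], [266, 251, 610, -98, 128, 79], [266, 257, 614, -105, 117, 34], [266, 255, 614, -104, 124, 37], [266, 253, 611, -100, 123, 66], [266, 254, 612, -102, 123, 47], [267, 254, 614, -101, 123, 42], [267, 252, 611, -95, 120, 56], [267, 257, 616, -104, 117, 56], [267, 255, 615, -103, 124, 32], [267, 253, 613, -100, 124, 45], [267, 256, 615, -103, 120, 21], [268, 253, 614, -98, 123, 69], [268, 256, 616, -101, 117, 43], [268, 255, 617, -102, 123, 41], [268, 254, 616, -100, 123, 51]]
```

View pics/mix3.png

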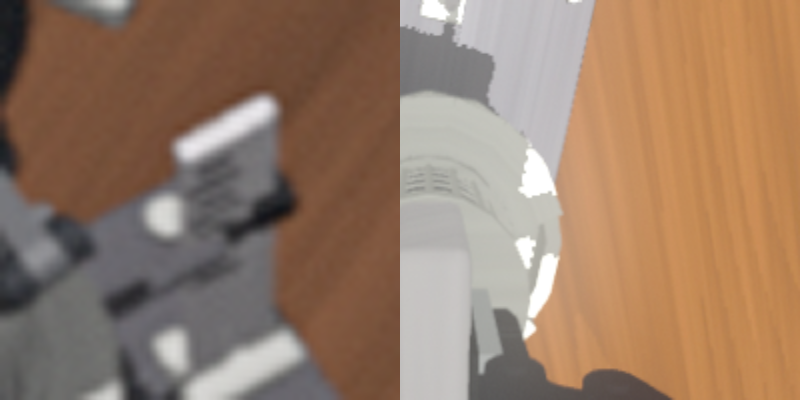

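Left panel: marker tongue at (240,235), pointer arm up to about (215,265). By depth the pointer is at about 0.1135 and the marker at about 0.1205, so raise 7 mm more and check.

```bash
python3 -m jog '[0,0,-0.02,0,0,0,0,0,-0.04,0,0,0,0,0,-0.06,0,0,0,0,0,-0.06,0,0,0]'
python3 - <<'E'
from h import *
print(get_state()["ee_pos"])
L=[cam("scene") for _ in range(4)];s=L[0];P=np.nanmean([cloud(x) for x in L],0)
im=np.mean([x["img"] for x in L],0);d=im.max(2)<80
for nm,(a,b),(v0,v1) in(("pointer",(252,258),(258,268)),("tongue",(259,262),(254,263)),("clip",(263,269),(250,261))):
    m=np.zeros_like(d);m[v0:v1,a:b]=d[v0:v1,a:b];m&=P[...,2]>.1;v,u=np.nonzero(m)
    print(nm,len(u),np.median(P[m],0).round(4),P[m].mean(0).round(4));print(np.c_[u,v,P[m][:,2]*1000].round(0).astype(int).tolist())
save("mix4.png",cv2.resize(im[225:285,225:285].astype(np.uint8),(560,560),interpolation=2))
E
```

```text
clock: 13.68
ee_pos: [0.5622, -0.2047, 0.1888]
ee_rot: [-2.506, -1.893, 0.0]
ft_force: [-2.6, 4.4, -16.7]
width: 0.0173
finger_force: 68.4
[ 0.56217528 -0.20470748  0.18878837]
pointer 6 [ 0.6046 -0.1288  0.1198] [ 0.6046 -0.1287  0.1199]
[[257, 262, 121], [255, 263, 123], [256, 263, 120], [257, 263, 119], [254, 264, 120], [255, 264, 117]]
tongue 10 [ 0.6069 -0.1159  0.1199] [ 0.6069 -0.1165  0.1193]
[[259, 258, 120], [260, 258, 120], [261, 258, 119], [259, 259, 121], [260, 259, 120], [261, 259, 120], [259, 260, 120], [260, 260, 119], [261, 260, 116], [259, 261, 117]]
clip 30 [ 0.6124 -0.1049  0.1227] [ 0.6127 -0.1049  0.1213]
[[267, 252, 124], [266, 253, 124], [267, 253, 123], [268, 253, 123], [265, 254, 125], [266, 254, 123], [267, 254, 124], [268, 254, 125], [263, 255, 124], [264, 255, 124], [265, 255, 124], [266, 255, 124], [267, 255, 122], [268, 255, 122], [263, 256, 124], [264, 256, 124], [265, 256, 123], [266, 256, 123], [267, 256, 120], [268, 256, 117], [263, 257, 123], [264, 257, 123], [265, 257, 119], [266, 257, 116], [267, 257, 116], [263, 258, 119], [264, 258, 118], [265, 258, 114], [263, 259, 116], [264, 259, 113]]
```

View pics/mix4.png

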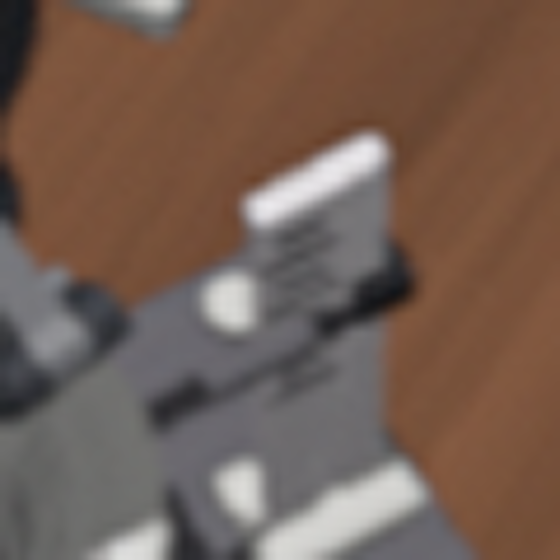

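Here the pointer arm runs to about (310,343) and the marker tongue sits at (325,322). The pointer is roughly level, slightly low, so I raise it 2 mm and hold for over two seconds.

```bash
python3 -m jog '[0,0,-0.008,0,0,0,0,0,-0.016,0,0,0,0,0,-0.016,0,0,0,0,0,-0.016,0,0,0,0,0,-0.016,0,0,0,0,0,-0.016,0,0,0,0,0,-0.016,0,0,0,0,0,-0.016,0,0,0]'
python3 -m jog '[0,0,0,0,0,0,0,0,0,0,0,0,0,0,0,0,0,0,0,0,0,0,0,0,0,0,0,0,0,0,0,0,0,0,0,0,0,0,0,0,0,0,0,0,0,0,0,0]'
python3 -m jog '[0,0,0,0,0,0,0,0,0,0,0,0,0,0,0,0,0,0,0,0,0,0,0,0,0,0,0,0,0,0,0,0,0,0,0,0,0,0,0,0,0,0,0,0,0,0,0,0]'
python3 - <<'E'
from h import *
L=[cam("scene") for _ in range(8)];P=np.nanmean([cloud(x) for x in L],0)
im=np.mean([x["img"] for x in L],0);d=im.max(2)<85
for nm,(a,b),(v0,v1) in(("pointer",(250,258),(256,268)),("tongue",(259,262),(254,262)),("clip",(263,269),(250,261))):
    m=np.zeros_like(d);m[v0:v1,a:b]=d[v0:v1,a:b];m&=P[...,2]>.1
    print(nm,m.sum(),np.median(P[m],0).round(4),P[m].mean(0).round(4))
E
```

```text
clock: 14.88
ee_pos: [0.5622, -0.2047, 0.1905]
ee_rot: [-2.506, -1.893, 0.001]
ft_force: [-2.7, 4.8, -17.5]
width: 0.0173
finger_force: 68.5
clock: 15.88
ee_pos: [0.5621, -0.2047, 0.1905]
ee_rot: [-2.506, -1.893, 0.001]
ft_force: [-1.7, 4.0, -16.8]
width: 0.0171
finger_force: 68.5
clock: 16.88
ee_pos: [0.5621, -0.2047, 0.1905]
ee_rot: [-2.506, -1.893, 0.001]
ft_force: [-2.9, 4.8, -16.9]
width: 0.0173
finger_force: 68.5
pointer 12 [ 0.6022 -0.1319  0.1221] [ 0.602  -0.1322  0.1205]
tongue 11 [ 0.6069 -0.1161  0.1206] [ 0.6068 -0.1163  0.1181]
clip 33 [ 0.6123 -0.1046  0.1233] [ 0.6124 -0.1044  0.1215]
```

Level and held. Easing down.

```bash
python3 -m jog '[0,0,0.03,0,0,0,0,0,0.07,0,0,0,0,0,0.11,0,0,0,0,0,0.15,0,0,0,0,0,0.19,0,0,0,0,0,0.23,0,0,0,0,0,0.27,0,0,0,0,0,0.29,0,0,0]'
python3 -m jog '[0,0,0.01,0,0,0,0,0,0.02,0,0,0,0,0,0.025,0,0,0,0,0,0.025,0,0,0]'
python3 - <<'E'
from h import *
s=get_state();T=R.from_rotvec(s["ee_rot"]).as_matrix();print(s["ee_pos"],np.degrees(np.arctan2(T[1,0],T[0,0])),s["ft_force"],s["torque"])
E
```

```text
clock: 18.27
ee_pos: [0.5623, -0.2048, 0.1563]
ee_rot: [-2.506, -1.893, 0.0]
ft_force: [-3.7, 4.5, -10.0]
width: 0.0168
finger_force: 69.4
clock: 18.77
ee_pos: [0.5625, -0.2053, 0.1548]
ee_rot: [2.505, 1.893, 0.0]
ft_force: [-5.9, 3.3, -2.2]
width: 0.017
finger_force: 70.8
[ 0.56248803 -0.20530845  0.15478936] 74.13799476262867 [-5.87284355  3.26991448 -2.20326594] [1.075077   1.69553755 0.27885391]
```

```bash
python3 -m jog '[0,0,0.01,0,0,0,0,0,0.01,0,0,0]'
python3 -m jog '[0,0,0.01,0,0,0,0,0,0.01,0,0,0]'
```

```text
clock: 19.02
ee_pos: [0.5624, -0.2055, 0.1536]
ee_rot: [2.505, 1.892, -0.0]
ft_force: [-6.6, 2.7, -1.8]
width: 0.0172
finger_force: 70.8
clock: 19.27
ee_pos: [0.5624, -0.2055, 0.1526]
ee_rot: [2.505, 1.892, -0.0]
ft_force: [-6.3, 3.5, -0.5]
width: 0.0171
finger_force: 71.2
```

```bash
python3 -m jog '[0,0,0,0,0,0,0,0,0,0,0,0,0,0,0,0,0,0,0,0,0,0,0,0]' 55
python3 -m jog '[0,0,-0.15,0,0,0,0,0,-0.4,0,0,0,0,0,-0.8,0,0,0,0,0,-1,0,0,0,0,0,-1,0,0,0]'
python3 - <<'E'
from h import *
s=get_state();print(s["ft_force"])
c=cam("wrist");P=cloud(c)
m=(P[...,2]>.19)&(P[...,2]<.205)&(np.hypot(P[...,0]-.562,P[...,1]+.205)<.04);q=P[m]
print(len(q),np.median(q[:,2]),cv2.minAreaRect(q[:,:2].astype(np.float32)*1000))
save("w5.png",np.hstack([c["img"],cv2.resize(cam("scene")["img"][190:300,170:290],(420,385))[:384]])[:,:,:],.8)
E
```

```text
clock: 19.77
ee_pos: [0.5629, -0.2053, 0.1509]
ee_rot: [2.506, 1.893, 0.0]
ft_force: [-0.6, -0.7, -0.4]
width: 0.055
finger_force: 0.0
clock: 20.4
ee_pos: [0.5633, -0.2054, 0.2725]
ee_rot: [2.504, 1.891, 0.002]
ft_force: [0.3, -0.1, -0.4]
width: 0.0553
finger_force: 0.0
[ 0.26047259 -0.08824318 -0.40802524]
1261 0.1980622699585702 ((563.3533935546875, -204.3457794189453), (55.44439697265625, 17.990827560424805), 75.4832763671875)
```

View pics/w5.png

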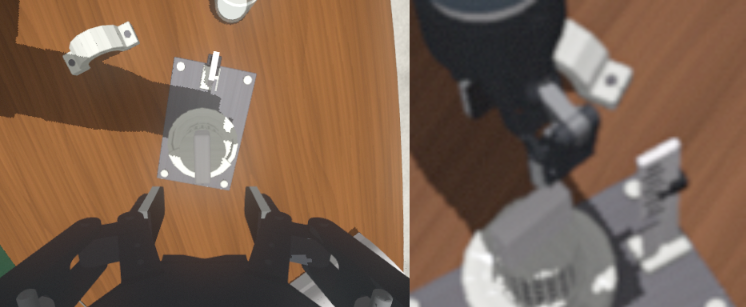

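Strainer stands free at (203,155), wing top at 0.198 m (83 + 115 mm), turned 78°, with the slide home.

```bash
python3 -c "
from station import *
print(hand_in())"
```

```text
the job is handed in; nothing more can be done
None
```

The job is handed in with no verdict returned: the tall strainer was seated, locked at about 78°, held about three seconds with the pointer at the marker to within my 2–3 mm measuring accuracy, then eased home and released.

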